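Fit the amber dome on the lamp base

TASK

Pick up the amber light dome by its black handle, lower it over the white lamp pillar of the blue base, turn it until all five flange holes line up with the brass studs so that it drops over them, then press it gently but fully home so the flange lies flush on the base, and let go. The dome is fragile: never force it, lower it rather than dropping it, and leave the tubes, cup and saucer where they stand.

Things in the scene. Friction and masses are not known exactly. Their poses are not given: they have to be found in the camera images.
- dome_handle (a point): Grip point of the loose amber dome (0.3 to 0.6 kg), on its axis 88 mm above its underside. The black handle is an upright bar 50 mm long (this point's x axis) and 24 mm thick (y axis: close the fingers along y), standing from 62 to 108 mm above the underside on the dome's closed top (dome 84 mm wide, 62 mm high, hollow). z is up.
- dome_foot (a point): Centre of the dome's underside, axes as dome_handle. Here is its dark steel flange, a disc 148 mm across and 8 mm thick, with a 34 mm centre bore and five 12.5 mm through holes on a circle of 55 mm radius, the first on the +x axis, the others every 72 degrees. The cavity above the bore clears the lamp pillar.
- lampbase: Fixed blue lamp base, a drum 170 mm across and 40 mm high with an orange band. Origin at the centre of its underside, on the table; z up. It carries the white pillar, the five brass studs and the black ring. The direction of its x axis says nothing about where the studs are.
- seat (a point): Centre of the base's top face. Five brass studs, 10 mm thick, 22 mm tall, tips slightly chamfered, stand every 72 degrees on a circle of 55 mm radius around it. Their angle differs each time and is not given: see it or find it by feel (72 degrees of turning always meets it). Their collar does not turn. Unaligned, the flange rests on the tips, 22 mm up; aligned and free, it drops to the ring.
- pillar_top (a point): Top of the white lamp pillar at the base's centre, 50 mm above the seat and 28 mm above the stud tips: 32 mm diameter, its top 10 mm tapering to 22 mm. The flange's centre bore goes over it and keeps the dome centred while it is turned.
- ring (a joint): Black rubber contact ring, 80 mm across, around the pillar: 0 = raised, its top 8 mm above the seat; 0.008 m = pressed flush. It is stiff: about 9 N of friction, more than the dome's weight, moves it slowly; it does not spring back. The dome pushes it down.
- tube_a: black viewing tube standing upright, 50 mm diameter, 190 mm tall, far side; origin at the centre of its underside
- tube_b: black viewing tube standing upright, 50 mm diameter, 160 mm tall, far side; origin at the centre of its underside
- tube_c: black viewing tube standing upright, 50 mm diameter, 210 mm tall, far side; origin at the centre of its underside
- cup: clear cup, 72 mm wide, 95 mm tall, far side, to the left; origin at the centre of its underside
- saucer: white saucer, 150 mm wide, far side, to the right; origin at the centre of its underside

How it is judged (in metres and radians):
On the way, in this order (a step that is already met when the one before it is completed fails the run):
1. the dome is threaded over the lamp pillar (z of dome_foot in the frame of seat below 0.04 m and horizontal distance between dome_foot and seat below 0.006 m).
2. the dome is turned so that all five studs are in its holes (z of dome_foot in the frame of seat below 0.014 m and horizontal distance between dome_foot and seat below 0.004 m).
At the end, for the whole second after the job is handed in: The dome stands on the base with all five studs through its flange: underside within 2 mm of the seat, centred within 4 mm, tilted less than 0.04 rad, at rest and released (z of dome_foot in the frame of seat below 0.002 m and horizontal distance between dome_foot and seat below 0.004 m and angle between dome_foot's own z axis and vertical below 0.04 rad and linear speed of dome below 0.01 m/s); the robot touches nothing.
It fails at once if the dome pressed or struck against the base or its studs with more than 40 N (contact force between dome and lampbase above 40 N).
It fails at once if a tube, the cup or the saucer is moved more than 30 mm (distance of any of tube_a, tube_b, tube_c, cup, saucer from where it was at the start of the episode above 0.03 m).
It also fails if it takes over 72 s, if anything falls off the work surface, if the arm or the gripper's body presses on something with over 40 N, if the wrist force passes 120 N, or if a joint passes its speed limit or range.

ROBOT

A 6-joint arm with a two-finger parallel gripper is mounted at the origin on the work surface. World frame = base frame: x ahead of the robot, y to its left, z up, the work surface at z = 0. Lengths are in mm, angles in rad, forces in N, time in s.
With the tool pointing down it reaches from about 200 to 875 mm from the base axis. Payload 3.4 kg.
Tool frame: the origin (TCP) lies midway between the tips of the shut fingers; the grasp point (between the pads) lies 19 mm behind it; x points along the fingers, y is the direction in which the jaws open and shut, and the axes are right-handed (so a half turn about x gives the same grasp; the last joint's range is limited). The gripper opens to 94 mm and grips with 3 to 60 N. Pads are 16 mm wide; open, the fingers measure 119 mm over their backs; the gripper's body (75 mm by 177 mm) begins 78 mm behind the grasp point.
Start: joints at [-1.322, 0.276, 1.505, -0, 1.361, -0.121], TCP at [207.824, -536.169, 182.193] pointing down, gripper open.
Joint ranges: [-2.89, 2.89], [-0.75, 2.08], [0.22, 2.7], [-1.18, 4.32], [0.11, 2.71], [-2.7, 2.7]. Speed limits (rad/s): [2.57, 2.57, 3.14, 3.14, 3.14, 3.14].

INTERFACE

Orientations are given as a rotation vector (axis times angle).
In Python, from workcell import manip gives the robot as it stands.
- The arm moves only by the tool send_rows, never from a script. Its argument "steps" is a list that holds one entry, the list of rows, each a list of 6 numbers: the shift along the tool's x, y, z in m, then the turn, a rotation vector about the tool's x, y, z in rad. A call has 1 to 20 rows; each row shifts and turns the commanded pose from where the row before left it, along the tool's axes as they then stand; what a row does not reach is not made up. A row lasts 1/12 s, in which the tool goes at most 41.7 mm and 7.16 degrees, less where a joint would pass 70% of its speed; a pose out of reach is approached as far as the arm can. A call with a gripper value outside its range is refused whole. "grip" is the opening, from 0 (shut) to 1 (fully open), set as the call begins (left out, the last holds). The fingers move at their own pace and stop on an object; "force" is the grip in N (left out, the last holds). Time passes only in rows, so rows that do not move let the fingers close. It gives the time, the measured TCP pose, the force and the opening at its end, in the units of the state.
- manip.read_state(): the state, without advancing time (a new reading comes with each control period).
- manip.capture(name): name is "side" or "top" or "wrist"; returns a dict with "image" (480x640x3 uint8, red, green, blue), "mtx" (3x3 intrinsics, pixels), "rvec" (rotation vector, rad) and "tvec" (3), from world to camera coordinates, as OpenCV has them. Camera axes: x right, y down, z forward; pixel columns grow to the right and rows downward; lengths in mm; the calibration is good to about 2 mm. A picture is of the moment at which its call begins. There is no depth.
- manip.job_done(): hands the job in, once; it reports no verdict.
The state is a dict: "t": time; "joint_pos": joint angles; "dq": joint speeds; "joint_efforts": joint torques, N m; "tcp_pos": TCP position; "tool_rot": TCP orientation; "contact_force": force on the tool from outside, world axes, zero at the start; "ft_torque": the same for the moment, N m; "gripper_width": finger opening in mm.
Only numpy, scipy, OpenCV 4.12 (cv2) and the standard library are available. Lean on these libraries where they do the work, as an engineer would, in place of code of your own. Each camera call takes 0.05 s, during which the arm holds its last target. There are 200 camera calls.

## Working session

There is one attempt and no reset: what is moved stays moved. The work goes in short steps, Python scripts to look and compute and a tool call to move; the robot and the scene stay as the last step left them, time stands still between calls to the robot, and variables do not carry over. Pictures are saved under pics/ and viewed, about 8 in all and at most 12, crops included, and the job is handed in when it is done.

Besides the shell and the picture viewer there is one more tool, called after "Request:" by a JSON object that holds its "op" and its "data". send_rows: Moves the arm, as the interface text tells. Its arguments: {"type":"object","properties":{"steps":{"type":"array","items":{"type":"array","items":{"type":"array","items":{"type":"number"}}}},"grip":{"type":"number"},"force":{"type":"number"}},"required":["steps"]}

```bash
mkdir -p pics; cat > h.py <<'E'
import numpy as np, cv2
from scipy.spatial.transform import Rotation as R
from workcell import manip
def cap(n,f):
    c=manip.capture(n); cv2.imwrite('pics/'+f,cv2.cvtColor(c['image'],cv2.COLOR_RGB2BGR)); np.savez('pics/'+f+'.npz',**{k:np.array(c[k]) for k in c}); return c
def ray(c,u,v,z):
    Rm=cv2.Rodrigues(np.array(c['rvec'],float))[0];t=np.array(c['tvec'],float).ravel()
    o=-Rm.T@t; d=Rm.T@np.linalg.inv(c['mtx'])@np.array([u,v,1.]); return o+d*(z-o[2])/d[2]
def proj(c,P):
    return cv2.projectPoints(np.array(P,float).reshape(-1,3),np.array(c['rvec'],float),np.array(c['tvec'],float),np.array(c['mtx'],float),None)[0].reshape(-1,2)
E
python3 - <<'E'
from h import *
a=cap('top','top1.png');b=cap('side','side1.png');
s=manip.read_state();print({k:np.round(v,3).tolist() for k,v in s.items()})
print(R.from_rotvec(s['tool_rot']).as_matrix().round(3))
for c in(a,b):
  Rm=cv2.Rodrigues(np.array(c['rvec'],float))[0];print(-Rm.T@np.array(c['tvec']).ravel(),Rm[2])
E
```

```text
{'t': 0.1, 'joint_pos': [-1.322, 0.277, 1.506, 0.0, 1.361, -0.121], 'dq': [0.001, -0.004, -0.003, 0.0, -0.0, 0.001], 'joint_efforts': [0.002, -40.546, -23.778, 0.07, 0.03, -0.0], 'tcp_pos': [207.69, -535.634, 181.413], 'tool_rot': [2.02, 0.379, -2.02], 'contact_force': [-0.375, -0.345, -0.347], 'ft_torque': [0.046, -0.052, -0.017], 'gripper_width': 93.857}
[[-0.     0.361 -0.932]
 [ 0.002 -0.932 -0.361]
 [-1.    -0.002 -0.   ]]
[589.37130405   1.71813709 962.80482648] [ 0.06575272  0.00632429 -0.99781591]
[ 319.15917931 -729.36124992  625.9320412 ] [ 0.35303099  0.74903498 -0.56063867]
```

View pics/top1.png

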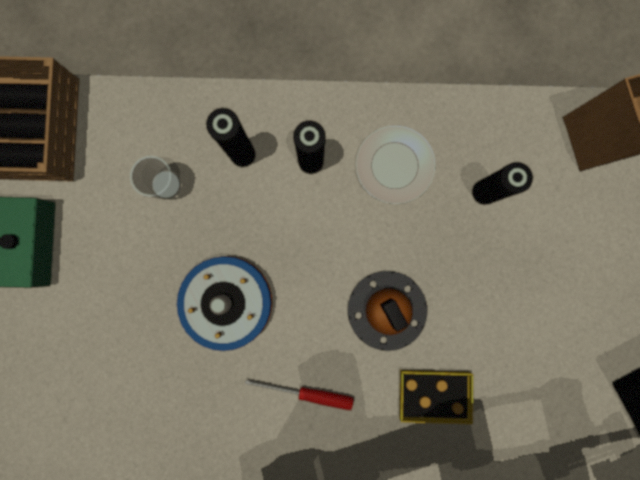

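View pics/side1.png

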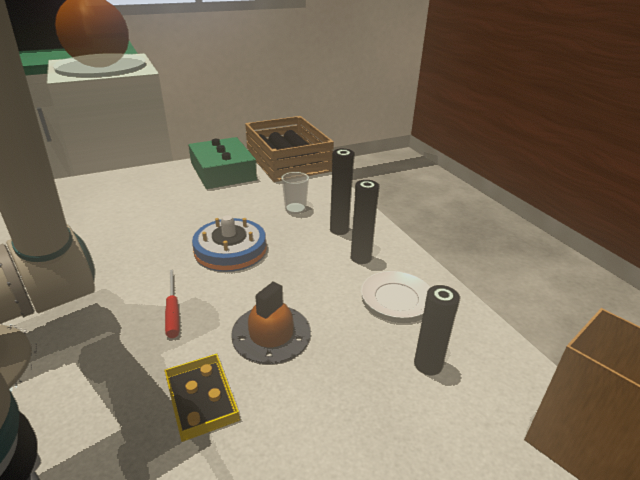

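Top view: base at about (224,303), with stud tips near (208,276), (245,280), (251,316), (219,334) and (193,309). Dome flange is centred at about (388,310), with holes near (373,284), (407,288), (414,323), (383,340) and (358,315). The side view shows both upright and clear of the tubes. Next I refine these with a blob fit.

```bash
cat >> h.py <<'E'
def fit5(P,r=55.):
    # centre & phase (deg mod 72, 0 = +x) of 5 points on a circle
    from scipy.optimize import least_squares
    P=np.array(P)[:,:2]; c=P.mean(0); a=np.arctan2(*(P-c).T[::-1]); ph=np.angle(np.exp(5j*a).mean())/5
    k=np.round((a-ph)/(2*np.pi/5))
    f=lambda x:(x[:2]+r*np.c_[np.cos(x[2]+k*2*np.pi/5),np.sin(x[2]+k*2*np.pi/5)]-P).ravel()
    s=least_squares(f,[*c,ph]); return s.x[:2],np.degrees(s.x[2])%72,np.abs(s.fun).max()
E
python3 - <<'E'
from h import *
c=np.load('pics/top1.png.npz');im=c['image'];hsv=cv2.cvtColor(im,cv2.COLOR_RGB2HSV).astype(int);g=cv2.cvtColor(im,cv2.COLOR_RGB2GRAY).astype(float)
def refine(pts,w,rad=6):
    out=[]
    for u,v in pts:
        yy,xx=np.mgrid[v-rad:v+rad+1,u-rad:u+rad+1]; ww=w[v-rad:v+rad+1,u-rad:u+rad+1].astype(float)
        ww=np.clip(ww-np.median(ww)-0.25*(ww.max()-np.median(ww)),0,None); out.append(((ww*xx).sum()/ww.sum(),(ww*yy).sum()/ww.sum()))
    return np.array(out)
S=refine([(208,276),(245,280),(251,316),(219,334),(193,309)],hsv[...,1]*(hsv[...,0]<30))
H=refine([(373,284),(407,288),(414,323),(383,340),(358,315)],g)
print(S.round(1).tolist(),H.round(1).tolist())
for z in(51,56,62):print('studs',z,fit5([ray(c,u,v,z) for u,v in S]))
for z in(2,5,8):print('holes',z,fit5([ray(c,u,v,z) for u,v in H]))
# blue rim and dark flange outlines
big=cv2.resize
# handle top: black in amber
amb=((hsv[...,1]>90)&(hsv[...,0]<20));x0,y0=360,285
m=(g<45).astype(np.uint8); m[:285]=0;m[340:]=0;m[:,:366]=0;m[:,414:]=0
n,l,st,ce=cv2.connectedComponentsWithStats(m);i=1+np.argmax(st[1:,4]);print(st[i],ce[i])
r=cv2.minAreaRect(np.argwhere(l==i)[:,::-1].astype(np.float32));print(r)
bx=cv2.boxPoints(r);W=np.array([ray(c,u,v,108) for u,v in bx]);print(W.round(1),W.mean(0))
crop=np.hstack([cv2.resize(im[245:365,165:285],None,fx=3.3,fy=3.3,interpolation=cv2.INTER_CUBIC),cv2.resize(im[250:370,328:448],None,fx=3.3,fy=3.3,interpolation=cv2.INTER_CUBIC)])
cv2.imwrite('pics/crop1.png',crop[...,::-1])
E
```

```text
[[206.4, 276.4], [242.7, 280.4], [249.6, 316.5], [217.7, 334.7], [190.8, 309.9]] [[372.6, 283.6], [407.0, 288.4], [413.7, 322.8], [383.0, 339.4], [357.9, 315.1]]
studs 51 (array([522.6328818 , 169.10411573]), np.float64(31.12417287757651), np.float64(0.2645013704039343))
studs 56 (array([522.99885059, 168.18623301]), np.float64(31.12417311838778), np.float64(0.23129203342648452))
studs 62 (array([523.43801314, 167.08477375]), np.float64(31.124173413976454), np.float64(0.5923598960436038))
holes 2 (array([ 515.46537607, -130.63035601]), np.float64(29.6564093802426), np.float64(0.25083480167555194))
holes 5 (array([ 515.69613863, -130.21711341]), np.float64(29.656409623277206), np.float64(0.36136493147462545))
holes 8 (array([ 515.9269012 , -129.80387082]), np.float64(29.656409868055626), np.float64(0.5289492121506782))
[ 366  286   47   47 1042] [390.21497121 307.43857965]
((389.0, 309.0), (46.0, 46.0), 90.0)
[[ 562.   -80.7  108. ]
 [ 564.  -157.1  108. ]
 [ 488.3 -158.1  108. ]
 [ 486.3  -82.2  108. ]] [ 525.13249476 -119.54862158  108.        ]
```

View pics/crop1.png

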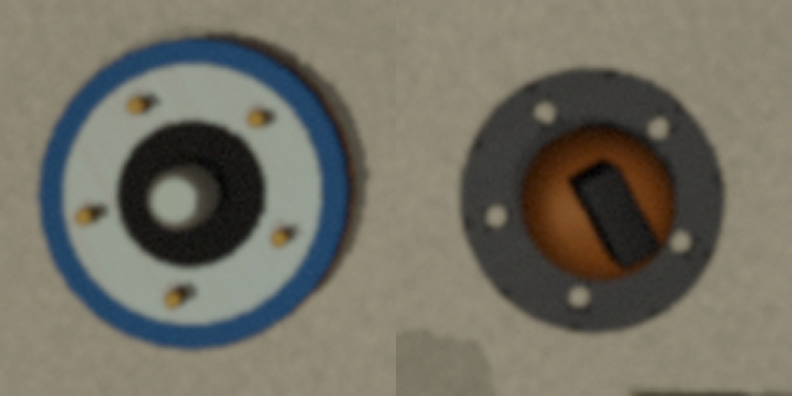

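Fits: seat at about (523,167.5), stud phase 31.1°. Dome at (515.7,−130.2); the handle direction in the crop agrees with the first hole, at 29.7°. Going above the dome.

Request:
{"op": "send_rows", "data": {"steps": [[[0.00125,-0.0167,-0.0271,0,0,0],[0.00125,-0.0167,-0.0271,0,0,0],[0.00125,-0.0167,-0.0271,0,0,0],[0.00125,-0.0167,-0.0271,0,0,0],[0.00125,-0.0167,-0.0271,0,0,0],[0.00125,-0.0167,-0.0271,0,0,0],[0.00125,-0.0167,-0.0271,0,0,0],[0.00125,-0.0167,-0.0271,0,0,0],[0.00125,-0.0167,-0.0271,0,0,0],[0.00125,-0.0167,-0.0271,0,0,0],[0.00125,-0.0167,-0.0271,0,0,0],[0.00125,-0.0167,-0.0271,0,0,0],[0.00125,-0.0167,-0.0271,0,0,0],[0.00125,-0.0167,-0.0271,0,0,0],[0.00125,-0.0167,-0.0271,0,0,0],[0.00125,-0.0167,-0.0271,0,0,0],[0,0,0,-0.05,0,0],[0,0,0,-0.05,0,0],[0,0,0,-0.0475,0,0],[0,0,0,0,0,0]]], "grip": 1}}

```text
t: 1.77
tcp_pos: [515.3, -129.8, 161.6]
tool_rot: [1.929, 0.513, -1.931]
contact_force: [1.2, -0.7, -0.5]
gripper_width: 94.0
```

```bash
cat >> h.py <<'E'
def st():
    s=manip.read_state();M=R.from_rotvec(s['tool_rot']).as_matrix()
    print('t',round(s['t'],2),'tcp',np.round(s['tcp_pos'],1),'F',np.round(s['contact_force'],1),'T',np.round(s['ft_torque'],2),'w',round(s['gripper_width'],1),'yang',round(np.degrees(np.arctan2(M[1,1],M[0,1])),2),'down',M[:,0].round(4));return s,M
E
python3 - <<'E'
from h import *
st();c=cap('wrist','w1.png')
print(proj(c,[[515.7,-130.2,108],[515.7,-130.2,8]]+[[515.7+55*np.cos(a),-130.2+55*np.sin(a),8] for a in np.radians(29.65+72*np.arange(5))]).round(0).tolist())
E
```

```text
t 1.77 tcp [ 515.3 -129.8  161.6] F [ 1.2 -0.7 -0.5] T [-0.04  0.05 -0.03] w 94.0 yang -60.27 down [-1.1e-03  3.0e-04 -1.0e+00]
[[322.0, 254.0], [322.0, 225.0], [323.0, 162.0], [263.0, 206.0], [287.0, 273.0], [358.0, 273.0], [382.0, 206.0]]
```

View pics/w1.png

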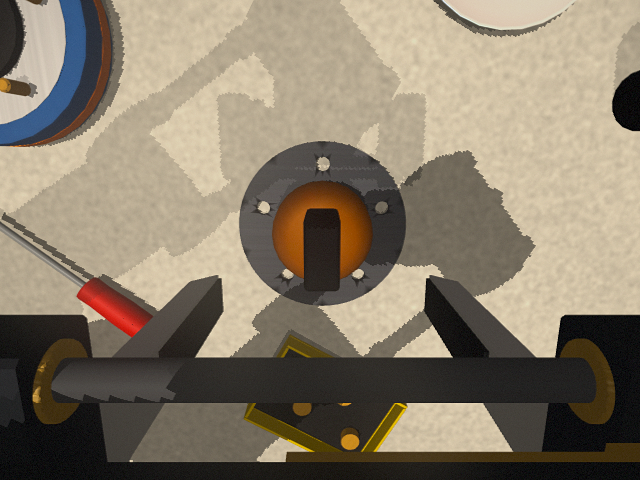

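The wrist picture confirms it: the holes are within about 1 px of prediction and the handle is centred at u≈322. Descending and gripping.

Request:
{"op": "send_rows", "data": {"steps": [[[0.02,0,0,0,0,0],[0.02,0,0,0,0,0],[0.02,0,0,0,0,0],[0.02,0,0,0,0,0],[0.012,0,0,0,0,0],[0,0,0,0,0,0],[0,0,0,0,0,0]]]}}

```text
t: 2.4
tcp_pos: [515.0, -130.4, 69.7]
tool_rot: [1.931, 0.511, -1.933]
contact_force: [-0.5, 0.1, 0.2]
gripper_width: 93.8
```

Request:
{"op": "send_rows", "data": {"steps": [[[0,0,0,0,0,0],[0,0,0,0,0,0],[0,0,0,0,0,0],[0,0,0,0,0,0],[0,0,0,0,0,0],[0,0,0,0,0,0],[0,0,0,0,0,0],[0,0,0,0,0,0],[0,0,0,0,0,0],[0,0,0,0,0,0]]], "grip": 0, "force": 30}}

```text
t: 3.23
tcp_pos: [515.5, -130.3, 70.2]
tool_rot: [1.931, 0.511, -1.931]
contact_force: [0.1, -0.4, 0.8]
gripper_width: 30.7
```

Request:
{"op": "send_rows", "data": {"steps": [[[0,0,0,0,0,0],[0,0,0,0,0,0],[0,0,0,0,0,0],[0,0,0,0,0,0]]]}}

```text
t: 3.57
tcp_pos: [514.9, -129.4, 70.1]
tool_rot: [1.931, 0.513, -1.932]
contact_force: [-2.2, 4.4, 2.8]
gripper_width: 23.7
```

Request:
{"op": "send_rows", "data": {"steps": [[[-0.004,0,0,0,0,0],[-0.01,0,0,0,0,0],[-0.02,0,0,0,0,0],[-0.025,0,0,0,0,0],[-0.025,0,0,0,0,0],[-0.025,0,0,0,0,0],[-0.016,0,0,0,0,0],[0,0,0,0,0,0],[0,0,0,0,0,0]]]}}

```text
t: 4.32
tcp_pos: [516.0, -131.0, 195.8]
tool_rot: [1.932, 0.508, -1.929]
contact_force: [-0.7, 0.7, -4.4]
gripper_width: 23.7
```

```bash
python3 - <<'E'
from h import *
s,M=st()
d=np.array([523.3-s['tcp_pos'][0],167.5-s['tcp_pos'][1],0]);print(M.T@d, M.round(4).tolist())
E
```

```text
t 4.32 tcp [ 516.  -131.   195.8] F [-0.7  0.7 -4.4] T [-0.04  0.02  0.03] w 23.7 yang -60.37 down [ 0.0019 -0.0016 -1.    ]
[  -0.46258168 -255.83492155 -153.89696446] [[0.0019, 0.4944, -0.8692], [-0.0016, -0.8692, -0.4944], [-1.0, 0.0023, -0.0009]]
```

Dome held: gripper width is 23.7 and about 4.4 N of weight. Carrying it above the base.

Request:
{"op": "send_rows", "data": {"steps": [[[0,-0.0092,-0.0055,0,0,0],[0,-0.0182,-0.011,0,0,0],[0,-0.0182,-0.011,0,0,0],[0,-0.0182,-0.011,0,0,0],[0,-0.0182,-0.011,0,0,0],[0,-0.0182,-0.011,0,0,0],[0,-0.0182,-0.011,0,0,0],[0,-0.0182,-0.011,0,0,0],[0,-0.0182,-0.011,0,0,0],[0,-0.0182,-0.011,0,0,0],[0,-0.0182,-0.011,0,0,0],[0,-0.0182,-0.011,0,0,0],[0,-0.0182,-0.011,0,0,0],[0,-0.0182,-0.011,0,0,0],[0,-0.0091,-0.0055,0,0,0],[0,0,0,0,0,0],[0,0,0,0,0,0],[0,0,0,0,0,0]]]}}

```text
t: 5.82
tcp_pos: [522.8, 166.3, 194.4]
tool_rot: [1.929, 0.509, -1.932]
contact_force: [-0.7, 0.1, -4.5]
gripper_width: 23.8
```

```bash
python3 - <<'E'
from h import *
st()
c=cap('wrist','w2.png');d=cap('side','s2.png');st()
im=np.hstack([cv2.resize(c['image'],(400,300)),cv2.resize(d['image'][130:310,110:350],(400,300),interpolation=cv2.INTER_CUBIC)])
cv2.imwrite('pics/m2.png',im[...,::-1])
E
```

```text
t 5.82 tcp [522.8 166.3 194.4] F [-0.7  0.1 -4.5] T [ 0.   -0.04  0.07] w 23.8 yang -60.37 down [-0.0014 -0.0017 -1.    ]
t 5.92 tcp [523.2 166.2 194.9] F [ 0.1 -0.4 -4.5] T [ 0.02 -0.02 -0.01] w 23.8 yang -60.43 down [-6.e-04 -9.e-04 -1.e+00]
```

View pics/m2.png

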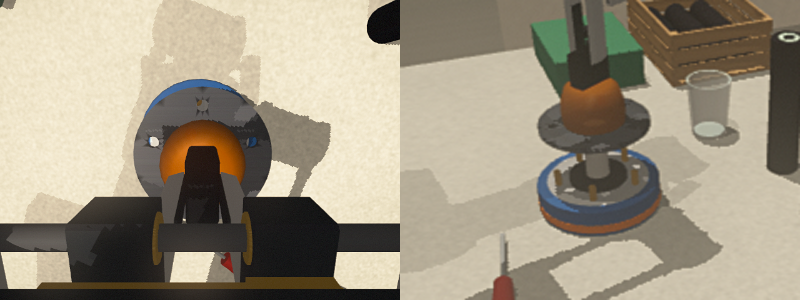

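Side view: the dome is above the pillar and roughly centred. The seat y is still uncertain by about 1 mm, so I check it from the blue rim's inner edge (z=40) in the first top picture, and from the stud tips in the side picture.

```bash
python3 - <<'E'
from h import *
from scipy.optimize import least_squares
for f,(x0,y0,x1,y1) in (('top1',(160,240,290,370)),('side1',(185,205,275,280))):
    c=np.load(f'pics/{f}.png.npz');im=c['image']
    hsv=cv2.cvtColor(im,cv2.COLOR_RGB2HSV);b=((hsv[...,0]>95)&(hsv[...,0]<125)&(hsv[...,1]>110)).astype(np.uint8)
    m=np.zeros_like(b);m[y0:y1,x0:x1]=b[y0:y1,x0:x1]
    cs,h=cv2.findContours(m,cv2.RETR_CCOMP,cv2.CHAIN_APPROX_NONE)
    k=[i for i in range(len(cs)) if h[0][i][3]>=0];i=max(k,key=lambda i:cv2.contourArea(cs[i]))
    P=cs[i][:,0]; W=np.array([ray(c,u,v,40) for u,v in P])[:,:2]
    s=least_squares(lambda x:np.hypot(*(W-x[:2]).T)-x[2],[523,167,75],loss='soft_l1');print(f,s.x.round(1),len(P),np.abs(s.fun).mean().round(2))
    if f=='top1': E=s.x
c=np.load('pics/side1.png.npz')
for ctr in ([523,166.5],[523,168.5]):
    print(proj(c,[[ctr[0]+55*np.cos(a),ctr[1]+55*np.sin(a),62] for a in np.radians(31.1+72*np.arange(5))]+[[*ctr,90]]).round(1).tolist())
im=cv2.resize(c['image'][200:280,180:280],(800,640),interpolation=cv2.INTER_CUBIC)[:600]
for (ctr,col) in (([523,166.5],(255,0,0)),([523,168.5],(0,255,0))):
    for u,v in proj(c,[[ctr[0]+55*np.cos(a),ctr[1]+55*np.sin(a),62] for a in np.radians(31.1+72*np.arange(5))]+[[*ctr,90]]): cv2.drawMarker(im,(int((u+.5-180)*8),int((v+.5-200)*8)),col,0,14,1)
cv2.imwrite('pics/s1c.png',im[...,::-1])
E
```

```text
top1 [522.7 168.9  72.8] 229 0.4
side1 [-899.3  671.1 1579.9] 4 1.2
[[244.5, 218.1], [217.1, 218.2], [204.3, 232.1], [225.4, 241.4], [250.8, 232.0], [227.4, 217.6]]
[[244.3, 217.7], [216.9, 217.8], [204.1, 231.7], [225.2, 240.9], [250.5, 231.6], [227.2, 217.2]]
```

View pics/s1c.png

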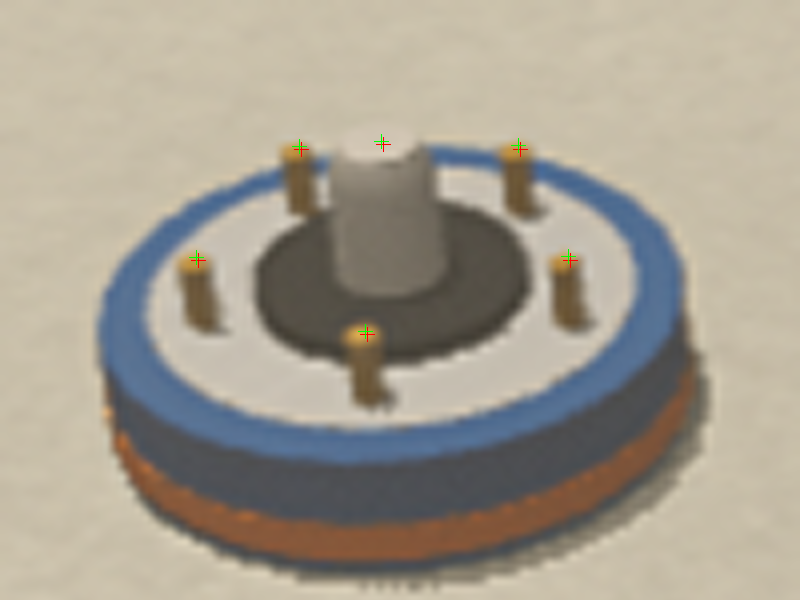

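Red and green crosses (y=166.5 and 168.5) both sit on the stud tips, about 0.5 px right of them. The rim gives (522.7,168.9), so I take the seat as (522.5,168). Correcting by that and the 1.5° turn, then lowering to just above the pillar and easing onto it.

Request:
{"op": "send_rows", "data": {"steps": [[[0.005,-0.0008,-0.0002,-0.013,0,0],[0.01,-0.0008,-0.0002,-0.013,0,0],[0.01,0,0,0,0,0],[0.005,0,0,0,0,0],[0,0,0,0,0,0],[0,0,0,0,0,0]]]}}

```text
t: 6.42
tcp_pos: [522.4, 168.8, 164.3]
tool_rot: [1.913, 0.533, -1.916]
contact_force: [-0.3, 0.5, -4.2]
gripper_width: 23.5
```

Request:
{"op": "send_rows", "data": {"steps": [[[0.002,0,0,0,0,0],[0.002,0,0,0,0,0],[0.002,0,0,0,0,0],[0.002,0,0,0,0,0],[0.002,0,0,0,0,0],[0,0,0,0,0,0],[0,0,0,0,0,0]]]}}

```text
t: 7.0
tcp_pos: [522.8, 169.0, 155.0]
tool_rot: [1.914, 0.533, -1.915]
contact_force: [1.2, -0.0, -4.4]
gripper_width: 23.7
```

```bash
python3 -c "
from h import *
st()"
```

```text
t 7.0 tcp [522.8 169.  155. ] F [ 1.2 -0.  -4.4] T [0.03 0.05 0.03] w 23.7 yang -58.87 down [-3.e-04 -1.e-04 -1.e+00]
```

No contact yet. Continuing onto the full-diameter part of the pillar.

Request:
{"op": "send_rows", "data": {"steps": [[[0.001,0,0,0,0,0],[0.001,0,0,0,0,0],[0.001,0,0,0,0,0],[0,0,0,0,0,0],[0.001,0,0,0,0,0],[0.001,0,0,0,0,0],[0,0,0,0,0,0],[0,0,0,0,0,0]]]}}

```text
t: 7.67
tcp_pos: [522.7, 169.3, 150.1]
tool_rot: [1.915, 0.534, -1.915]
contact_force: [-0.1, 1.8, -3.7]
gripper_width: 23.6
```

Request:
{"op": "send_rows", "data": {"steps": [[[0.001,0,0,0,0,0],[0.001,0,0,0,0,0],[0,0,0,0,0,0],[0,0,0,0,0,0]]]}}

```text
t: 8.0
tcp_pos: [522.5, 169.3, 147.9]
tool_rot: [1.914, 0.534, -1.916]
contact_force: [-2.3, 1.7, -4.2]
gripper_width: 23.7
```

```bash
python3 -c "
from h import *
st()"
```

```text
t 8.0 tcp [522.5 169.3 147.9] F [-2.3  1.7 -4.2] T [ 0.57  0.3  -0.03] w 23.7 yang -58.88 down [-8.e-04  5.e-04 -1.e+00]
```

Threaded, with a light side force of (−2.3, +1.7) N. I yield about 0.5 mm that way and go on down.

Request:
{"op": "send_rows", "data": {"steps": [[[0,-0.00055,0.00014,0,0,0],[0.001,0,0,0,0,0],[0.001,0,0,0,0,0],[0.001,0,0,0,0,0],[0.001,0,0,0,0,0],[0,0,0,0,0,0],[0,0,0,0,0,0]]]}}

```text
t: 8.58
tcp_pos: [522.4, 169.4, 143.9]
tool_rot: [1.914, 0.533, -1.915]
contact_force: [-0.6, 2.0, -4.9]
gripper_width: 23.8
```

```bash
python3 -c "
from h import *
st()"
```

```text
t 8.58 tcp [522.4 169.4 143.9] F [-0.6  2.  -4.9] T [ 0.49  0.28 -0.  ] w 23.8 yang -58.87 down [-3.e-04 -0.e+00 -1.e+00]
```

Request:
{"op": "send_rows", "data": {"steps": [[[0,-0.00045,-0.0002,0,0,0],[0.001,0,0,0,0,0],[0.001,0,0,0,0,0],[0.001,0,0,0,0,0],[0.001,0,0,0,0,0],[0.001,0,0,0,0,0],[0.001,0,0,0,0,0],[0.001,0,0,0,0,0],[0,0,0,0,0,0],[0,0,0,0,0,0]]]}}

```text
t: 9.42
tcp_pos: [522.4, 169.7, 136.9]
tool_rot: [1.914, 0.533, -1.915]
contact_force: [-0.5, 0.1, -5.6]
gripper_width: 23.5
```

```bash
python3 - <<'E'
from h import *
st();c=cap('wrist','w3.png');d=cap('side','s3.png');st()
im=np.hstack([cv2.resize(c['image'][100:340,160:480],(400,300)),cv2.resize(d['image'][150:280,160:300],(400,371),interpolation=cv2.INTER_CUBIC)[:300]])
cv2.imwrite('pics/m3.png',im[...,::-1])
E
```

```text
t 9.42 tcp [522.4 169.7 136.9] F [-0.5  0.1 -5.6] T [0.19 0.14 0.02] w 23.5 yang -58.87 down [-1.e-04 -4.e-04 -1.e+00]
t 9.52 tcp [522.4 169.7 136.9] F [ 0.1  1.  -4.9] T [0.15 0.18 0.02] w 23.7 yang -58.87 down [-2.e-04 -4.e-04 -1.e+00]
```

View pics/m3.png

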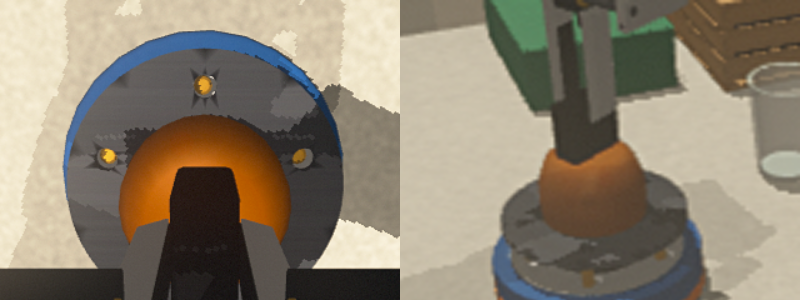

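The brass tips show inside the three visible holes, close to centred. Lowering gently past tip height (TCP about 132).

Request:
{"op": "send_rows", "data": {"steps": [[[0.001,0,0,0,0,0],[0.001,0,0,0,0,0],[0.001,0,0,0,0,0],[0.001,0,0,0,0,0],[0.001,0,0,0,0,0],[0.0005,0,0,0,0,0],[0.0005,0,0,0,0,0],[0,0,0,0,0,0]]]}}

```text
t: 10.18
tcp_pos: [522.4, 169.8, 131.0]
tool_rot: [1.915, 0.533, -1.915]
contact_force: [-1.6, 1.0, -4.9]
gripper_width: 23.8
```

Request:
{"op": "send_rows", "data": {"steps": [[[0.0005,0,0,0,0,0],[0.0005,0,0,0,0,0],[0,0,0,0,0,0]]]}}

```text
t: 10.43
tcp_pos: [522.4, 169.8, 130.1]
tool_rot: [1.915, 0.533, -1.915]
contact_force: [-0.6, 0.0, -4.7]
gripper_width: 23.9
```

```bash
python3 -c "
from h import *
st()"
```

```text
t 10.43 tcp [522.4 169.8 130.1] F [-0.6  0.  -4.7] T [0.15 0.12 0.02] w 23.9 yang -58.87 down [ 0.e+00 -2.e-04 -1.e+00]
```

Request:
{"op": "send_rows", "data": {"steps": [[[0.001,0,0,0,0,0],[0.001,0,0,0,0,0],[0.001,0,0,0,0,0],[0.001,0,0,0,0,0],[0,0,0,0,0,0]]]}}

```text
t: 10.85
tcp_pos: [522.4, 169.8, 125.9]
tool_rot: [1.914, 0.533, -1.915]
contact_force: [-0.9, 1.5, -4.8]
gripper_width: 23.4
```

Request:
{"op": "send_rows", "data": {"steps": [[[0.001,0,0,0,0,0],[0.001,0,0,0,0,0],[0.001,0,0,0,0,0],[0.001,0,0,0,0,0],[0.001,0,0,0,0,0],[0,0,0,0,0,0],[0,0,0,0,0,0]]]}}

```text
t: 11.43
tcp_pos: [522.4, 169.8, 121.0]
tool_rot: [1.914, 0.533, -1.915]
contact_force: [-0.6, 0.3, -5.4]
gripper_width: 23.7
```

```bash
python3 -c "
from h import *
st()"
```

```text
t 11.43 tcp [522.4 169.8 121. ] F [-0.6  0.3 -5.4] T [0.13 0.04 0.06] w 23.7 yang -58.87 down [-2.e-04 -2.e-04 -1.e+00]
```

Studs are in the holes with no force. Now onto the ring, in small steps.

Request:
{"op": "send_rows", "data": {"steps": [[[0.001,0,0,0,0,0],[0.001,0,0,0,0,0],[0.001,0,0,0,0,0],[0,0,0,0,0,0],[0.0005,0,0,0,0,0],[0.0005,0,0,0,0,0],[0,0,0,0,0,0]]]}}

```text
t: 12.02
tcp_pos: [522.7, 169.9, 118.0]
tool_rot: [1.916, 0.533, -1.914]
contact_force: [-1.6, 0.8, 3.1]
gripper_width: 23.8
```

Request:
{"op": "send_rows", "data": {"steps": [[[0.0005,0,0,0,0,0],[0.0005,0,0,0,0,0],[0.0005,0,0,0,0,0],[0.0005,0,0,0,0,0],[0,0,0,0,0,0]]]}}

```text
t: 12.43
tcp_pos: [522.7, 169.9, 115.3]
tool_rot: [1.915, 0.533, -1.914]
contact_force: [-2.4, -0.1, 5.1]
gripper_width: 23.5
```

Request:
{"op": "send_rows", "data": {"steps": [[[0.0005,0,0,0,0,0],[0.0005,0,0,0,0,0],[0.0005,0,0,0,0,0],[0.0005,0,0,0,0,0],[0,0,0,0,0,0]]]}}

```text
t: 12.85
tcp_pos: [522.6, 169.9, 113.0]
tool_rot: [1.915, 0.533, -1.914]
contact_force: [-2.0, 0.4, 3.7]
gripper_width: 23.7
```

Request:
{"op": "send_rows", "data": {"steps": [[[0.0005,0,0,0,0,0],[0.0005,0,0,0,0,0],[0.0005,0,0,0,0,0],[0.0005,0,0,0,0,0],[0,0,0,0,0,0]]]}}

```text
t: 13.27
tcp_pos: [522.6, 169.9, 111.1]
tool_rot: [1.915, 0.533, -1.914]
contact_force: [-0.2, -1.0, 4.1]
gripper_width: 24.1
```

Request:
{"op": "send_rows", "data": {"steps": [[[0.0005,0,0,0,0,0],[0,0,0,0,0,0],[0.0005,0,0,0,0,0],[0,0,0,0,0,0]]]}}

```text
t: 13.6
tcp_pos: [522.5, 169.8, 110.1]
tool_rot: [1.915, 0.533, -1.914]
contact_force: [-1.1, -0.3, 4.0]
gripper_width: 24.0
```

```bash
python3 -c "
from h import *
st()"
```

```text
t 13.6 tcp [522.5 169.8 110.1] F [-1.1 -0.3  4. ] T [ 0.08  0.2  -0.01] w 24.0 yang -58.87 down [ 2.e-04 -2.e-04 -1.e+00]
```

Request:
{"op": "send_rows", "data": {"steps": [[[0.0003,0,0,0,0,0],[0,0,0,0,0,0],[0,0,0,0,0,0]]]}}

```text
t: 13.85
tcp_pos: [522.5, 169.8, 110.1]
tool_rot: [1.915, 0.533, -1.914]
contact_force: [-0.5, -1.0, 5.3]
gripper_width: 23.7
```

Request:
{"op": "send_rows", "data": {"steps": [[[0.0003,0,0,0,0,0],[0,0,0,0,0,0],[0,0,0,0,0,0]]]}}

```text
t: 14.1
tcp_pos: [522.5, 169.7, 110.0]
tool_rot: [1.915, 0.533, -1.914]
contact_force: [-0.4, -0.0, 7.5]
gripper_width: 23.6
```

Request:
{"op": "send_rows", "data": {"steps": [[[0.0003,0,0,0,0,0],[0,0,0,0,0,0],[0,0,0,0,0,0]]]}}

```text
t: 14.35
tcp_pos: [522.6, 169.7, 110.1]
tool_rot: [1.915, 0.533, -1.914]
contact_force: [-1.2, -1.5, 7.9]
gripper_width: 23.7
```

TCP has stopped at 110.1, the predicted flush height, and the force is rising. One slightly firmer push confirms it.

Request:
{"op": "send_rows", "data": {"steps": [[[0.0004,0,0,0,0,0],[0,0,0,0,0,0],[0.0004,0,0,0,0,0],[0,0,0,0,0,0],[0,0,0,0,0,0],[0,0,0,0,0,0]]]}}

```text
t: 14.85
tcp_pos: [522.6, 169.7, 110.0]
tool_rot: [1.916, 0.533, -1.913]
contact_force: [-3.2, -1.2, 13.4]
gripper_width: 23.5
```

```bash
python3 - <<'E'
from h import *
st();d=cap('side','s4.png')
im=cv2.resize(d['image'][190:290,170:290],(720,600),interpolation=cv2.INTER_CUBIC)
cv2.imwrite('pics/s4c.png',im[...,::-1])
E
```

```text
t 14.85 tcp [522.6 169.7 110. ] F [-3.2 -1.2 13.4] T [ 0.01  0.66 -0.05] w 23.5 yang -58.87 down [ 1.2e-03 -1.0e-04 -1.0e+00]
```

View pics/s4c.png

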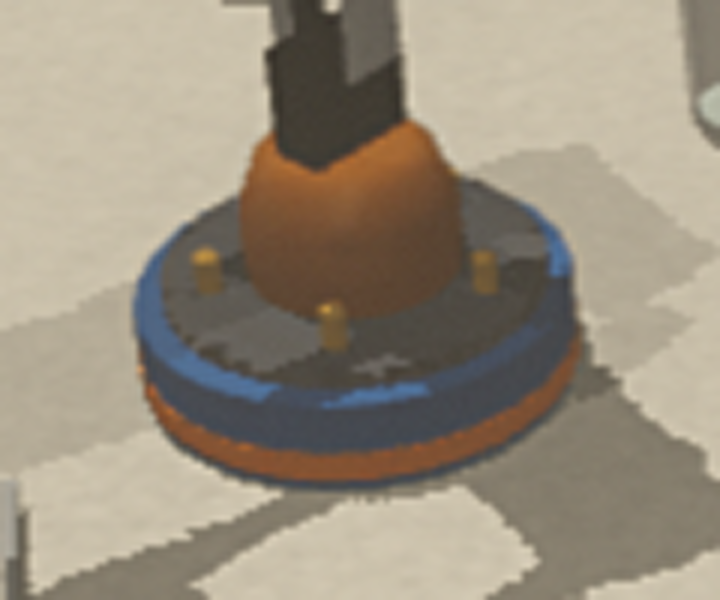

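The flange lies flush, with studs projecting about 14 mm. I ease the pressure, open and lift away.

Request:
{"op": "send_rows", "data": {"steps": [[[-0.0006,0,0,0,0,0],[-0.0005,0,0,0,0,0],[0,0,0,0,0,0],[0,0,0,0,0,0]]]}}

```text
t: 15.23
tcp_pos: [522.6, 169.7, 110.1]
tool_rot: [1.915, 0.533, -1.914]
contact_force: [-1.5, -1.3, 7.8]
gripper_width: 24.1
```

Request:
{"op": "send_rows", "data": {"steps": [[[0,0,0,0,0,0],[0,0,0,0,0,0],[0,0,0,0,0,0],[0,0,0,0,0,0],[0,0,0,0,0,0],[0,0,0,0,0,0],[0,0,0,0,0,0],[0,0,0,0,0,0]]], "grip": 0.7}}

```text
t: 15.9
tcp_pos: [522.4, 169.9, 109.5]
tool_rot: [1.915, 0.533, -1.915]
contact_force: [0.3, 0.1, -0.6]
gripper_width: 65.5
```

Request:
{"op": "send_rows", "data": {"steps": [[[-0.005,0,0,0,0,0],[-0.01,0,0,0,0,0],[-0.02,0,0,0,0,0],[-0.02,0,0,0,0,0],[-0.02,0,0,0,0,0],[-0.02,0,0,0,0,0],[-0.02,0,0,0,0,0],[-0.01,0,0,0,0,0],[0,0,0,0,0,0],[0,0,0,0,0,0],[0,0,0,0,0,0]]]}}

```text
t: 16.82
tcp_pos: [521.7, 169.7, 233.5]
tool_rot: [1.913, 0.533, -1.917]
contact_force: [-0.4, 0.1, -0.2]
gripper_width: 65.9
```

```bash
python3 - <<'E'
from h import *
st();d=cap('side','s5.png');t=cap('wrist','w5.png')
im=np.hstack([cv2.resize(d['image'][150:310,110:350],(400,267)),cv2.resize(t['image'],(400,300))[:267]])
cv2.imwrite('pics/m5.png',im[...,::-1])
E
```

```text
t 16.82 tcp [521.7 169.7 233.5] F [-0.4  0.1 -0.2] T [-0.06  0.03  0.04] w 65.9 yang -58.87 down [-1.9e-03 -5.0e-04 -1.0e+00]
```

View pics/m5.png

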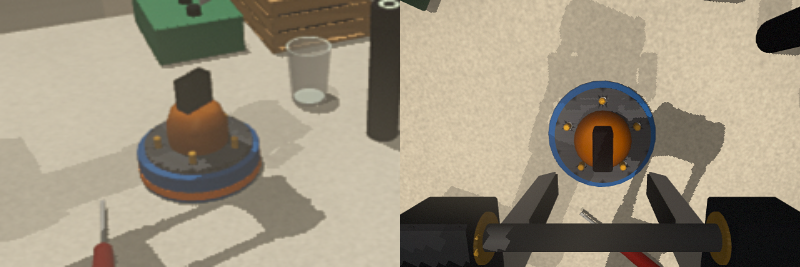

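The dome sits on the base with all five studs through the flange. The blue rim shows evenly all round, and the gripper is clear.

```bash
python3 -c "
from workcell import manip
manip.job_done()"
```

```text
the job is handed in; nothing more can be done
```

The amber dome is fully seated on the lamp base and released, and I handed the job in at about 17 s of the 72 s limit. No verdict is reported.

**What I did:** I gripped the dome by its handle, threaded it over the pillar and turned it about 1.5° to match the studs. I lowered it over all five studs without resistance, pressed the ring down and let go.

**Last checks:**
- **Seating:** The tool stopped at z = 110.1 mm, the height I had worked out for a flush flange. It did not go lower under a slightly firmer push.
- **Force:** The highest upward reading I saw was 13.4 N (about 18 N on the base with the dome's weight), against the 40 N limit. Forces were read only at the end of each move.
- **Release:** The contact force was back to about zero after I lifted 124 mm clear.
- **Final pictures:** They show all five studs through the flange and an even blue rim. The cup and the tubes in view look undisturbed; the saucer is out of frame, but the arm never went near it.

**Disagreement:** My stud fit put the seat at y of about 167.5 mm, but the tool settled at about 169.8 mm. The edge of the blue rim gave 168.9 mm. I corrected this on the way down by following the light side forces.

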